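# Third hand at the drilling fixture

### The job

I want to drill the bronze block, so load it into the drilling fixture for me: swing the clamp strap well aside (either way, to about a right angle), lay the block flat on the fixture's plate and bring it in past the spring plunger until it sits square in the corner, flush against both the fence and the long side rail. Then be my third hand: keep it pressed against the fence with a steady push of about 10 newtons, never ramming it, and finish while still pushing, so that I can swing the strap back over it and tighten it. Leave the dish, the marker and the pliers where they lie.

Things in the scene. Friction and masses are not known exactly. Their poses are not given: they have to be found in the camera images.
- fixture: drilling fixture bolted to the bench: bare aluminium plate 116 x 190 x 12 mm (its x, y, z). Origin: centre of its underside, on the bench top; z up. Its +y axis points to the fence end (to the robot's left, turned by up to 0.2 rad either way), its +x axis away from the robot. The block slides in along +y from the open end at y = -95 mm; plate, rail and plunger are oiled
- fence: the fence: a rigid steel bar 92 mm long (x), 11 mm thick and 16 mm high across the far end of the plate. Origin: on the plate's top (12 mm above the bench), in the middle of the face that the block is pushed against; that face looks along the fixture's -y, 48 mm from the fixture's origin
- rail: the side rail: a low steel bar 6 mm high and 40 mm long (48 mm with the lead-in) on the +x side, along the block's long side from the fence on, with a slanted lead-in at its open end. Origin: on the plate's top, in the middle of the face that the block's long side touches (30 mm from the fixture's centre line, 23 mm before the fence)
- plunger_nose (a point): spring plunger on the -x side opposite the rail: an upright round brass nose (radius 12 mm, 5 mm high; this point is its foremost point) that stands 1.5 mm into the block's place, yields with 3 to 4.5 N and presses the block against the rail. Its black housing reaches 30 mm back from here, is 32 mm long (y) and stands 7 mm over the plate
- seat (a point): the point where the block's centre must come: its 84 mm length along the fixture's y, touching fence and rail; 17 mm above the bench (half the block's thickness over the plate). Axes as the fixture's
- block_center (a point): centre (half-way up) of the loose bronze block, a flat golden slab 60 x 84 x 10 mm (its x, y, z), about 0.42 kg, lying flat on the bench to the robot's right; either end may go in first. On the plate it slides with about 1 N, past the plunger with 3 to 5 N, so the fence feels 1 to 4 N less than the push on the block
- block: the same bronze block; origin at the centre of its underside
- strap (a joint): clamp strap, a dark steel bar 22 mm wide, 8 mm thick, that turns level about a stud behind the fence: 0 = along the centre line over the block's place, positive = nose swung to the fixture's +x (away from the robot), negative = towards the robot. Turns 1.65 rad either way, stays where left, moves with about 1 N at the nose; underside 17 mm above the plate
- strap_pivot (a point): the strap's pivot, half-way up the strap's thickness (34 mm above the bench). A black star knob 31 mm across stands on it, up to 56 mm above the bench
- strap_nose (a point): point of the strap 70 mm from the pivot, half-way up its thickness (34 mm above the bench), on the axis of the upright clamp screw: shank 6 mm thick with a brass foot 9 mm across that hangs down to 8 mm above the plate, in the block's way, and a knurled head 14 mm across up to 51 mm above the bench. The strap ends 15 mm beyond it
- dish: bystander: white ceramic dish, 70 mm across, 19 mm high; origin at the centre of its underside
- marker: bystander: black and blue marker pen, 132 mm long (its y), 15 mm thick; origin under its centre
- pliers: bystander: long-nose pliers with red grips, 161 mm long (its y), 52 mm wide, 11 mm high; origin under their centre

How it is judged (in metres and radians):
On the way:
1. the clamp strap is swung aside, at least 1 rad (57 degrees) off the centre line, to either side ((value of joint strap above 1 rad or value of joint strap below -1 rad)), for 0.2 s.
At the end, for the whole second after the job is handed in: The strap is still at least 1 rad off the centre line; the block's centre is within 2.5 mm sideways and 2 mm along and in height of its seat in the corner, square and flat within 0.04 rad and at rest; the robot still pushes it so that it bears on the fence with 5 to 18 N through the last second ((value of joint strap above 1 rad or value of joint strap below -1 rad) and x of block_center in the frame of seat between -0.0025 and 0.0025 m and y of block_center in the frame of seat between -0.002 and 0.002 m and z of block_center in the frame of seat between -0.002 and 0.002 m and angle between the y axis of block_center and the y axis of seat, either way round below 0.04 rad and angle between the z axis of block_center and the z axis of seat, either way round below 0.04 rad and contact force between block and fence between 5 and 18 N and contact force between any of the fingers, the arm and block above 3 N and linear speed of block below 0.01 m/s); the arm keeps its last pose, push and grip.
It fails at once if the block is rammed against the fence with more than 50 N (contact force between block and fence above 50 N).
It fails at once if the dish is moved by more than 30 mm (distance of dish from where it was at the start of the episode above 0.03 m).
It fails at once if the marker is moved by more than 30 mm (distance of marker from where it was at the start of the episode above 0.03 m).
It fails at once if the pliers is moved by more than 30 mm (distance of pliers from where it was at the start of the episode above 0.03 m).
It also fails if it takes over 72 s, if anything falls off the work surface, if the arm or the gripper's body presses on something with over 40 N, if the wrist force passes 120 N, or if a joint passes its speed limit or range.

### The arm

A 6-joint arm with a two-finger parallel gripper is mounted at the origin on a cart in front of the work surface, level with it; the furniture and walls round the work are solid. World frame = base frame: x ahead of the robot, y to its left, z up, the work surface at z = 0. Lengths are in mm, angles in rad, forces in N, time in s.
With the tool pointing down it reaches from about 350 to 975 mm from the base axis. Payload 4.9 kg.
Tool frame: the origin (TCP) lies midway between the tips of the shut fingers; the grasp point (between the pads) lies 19 mm behind it; z points along the fingers, y is the direction in which the jaws open and shut (so a half turn about z gives the same grasp; the last joint's range is limited). The gripper opens to 85 mm and grips with 20 to 120 N. Pads are 22 mm wide; open, the fingers measure 114 mm over their backs; the gripper's body (76 mm by 85 mm) begins 54 mm behind the grasp point. The pads swing forward as they close: fully open they stand 13 mm farther back than shut.
Start: joints at [-1.43, 0.053, 1.613, -0, 1.476, -0.119], TCP at [160.55, -604.007, 192.904] pointing down, gripper open.
Joint ranges: [-3.01, 3.01], [-1.01, 2.22], [0.06, 2.58], [-1.02, 4.17], [0.09, 2.62], [-3.14, 3.14]. Speed limits (rad/s): [2.57, 2.57, 3.14, 3.14, 3.14, 3.14].

### API

Orientations are given as a unit quaternion [w, x, y, z].
In Python, from cell import manip gives the robot as it stands.
- The arm moves only by the tool apply_moves, never from a script. Its argument "motion" is a list that holds one entry, the list of rows, each a list of 4 numbers: the shift along the tool's x, y, z in mm, then the turn about the tool's z in degrees. In form: [[[tx, ty, tz, yaw], ...]]. A call has exactly 10 rows; each row is the pose to reach, as a shift and turn from the pose commanded when the call began, along the tool's axes at that moment; what a row does not reach only later rows make up. A row lasts 1/12 s, in which the tool goes at most 41.7 mm and 7.16 degrees, less where a joint would pass 70% of its speed; a pose out of reach is approached as far as the arm can. A call with a gripper value outside its range is refused whole. "fingers" is the closure, from 0 (fully open) to 1 (shut), set as the call begins (left out, the last holds). The fingers move at their own pace and stop on an object; "grip_force" is the grip in N (left out, the last holds). Time passes only in rows, so rows that repeat a pose let the fingers close, or fill a call up. It gives the time, the measured TCP pose, the force and the opening at its end, in the units of the state.
- manip.state(): the state, without advancing time (a new reading comes with each control period).
- manip.camera(name): name is "scene" or "top"; returns the picture (420x560x3 uint8, red, green, blue); there is no depth.
- manip.camera_params(name): a dict with "K" (3x3 intrinsics, pixels), "rvec" (rotation vector, rad) and "tvec" (3), from world to camera coordinates, as OpenCV has them. Camera axes: x right, y down, z forward; pixel columns grow to the right and rows downward; lengths in mm; the calibration is good to about 2 mm. A picture is of the moment at which its call begins. camera_params takes no time and is no camera call.
- manip.close_job(): hands the job in, once; it reports no verdict.
The state is a dict: "time": time; "joints": joint angles; "joint_vel": joint speeds; "tau": joint torques, N m; "tcp_pos": TCP position; "ee_rot": TCP orientation; "ft_force": force on the tool from outside, world axes, zero at the start; "moment": the same for the moment, N m; "gripper_width": finger opening in mm.
Only numpy, scipy, OpenCV 4.12 (cv2) and the standard library are available. Lean on these libraries where they do the work, as an engineer would, in place of code of your own. Each camera call takes 0.05 s, during which the arm holds its last target. There are 200 camera calls.

## Working session

There is one attempt and no reset: what is moved stays moved. The work goes in short steps, Python scripts to look and compute and a tool call to move; the robot and the scene stay as the last step left them, time stands still between calls to the robot, and variables do not carry over. Pictures are saved under pics/ and viewed, about 8 in all and at most 12, crops included, and the job is handed in when it is done.

Besides the shell and the picture viewer there is one more tool, called after "Emit:" as name([rows], argument=value, ...), one row to a line, values as JSON. apply_moves: Moves the arm, as the interface text tells. Its arguments: {"type":"object","properties":{"motion":{"type":"array"},"fingers":{"type":"number"},"grip_force":{"type":"number"}},"required":["motion"]}

```bash
mkdir -p pics; ls
python3 - <<'E'
from cell import manip
import cv2,numpy as np
for n in("scene","top"):
    im=manip.camera(n); cv2.imwrite(f"pics/{n}0.png",cv2.resize(im[:,:,::-1],(784,588),interpolation=cv2.INTER_CUBIC))
    np.save(f"pics/{n}0.npy",im)
    p=manip.camera_params(n); print(n,p)
print(manip.state())
E
```

```text
pics
scene {'K': array([[402.76392433,   0.        , 290.05375329],
       [  0.        , 402.76392433, 209.71760871],
       [  0.        ,   0.        ,   1.        ]]), 'rvec': array([ 1.0624286 , -2.40851443,  0.98454767]), 'tvec': array([279.35726716, 301.07035438, 826.44784262])}
top {'K': array([[486.17848912,   0.        , 282.58226445],
       [  0.        , 486.17848912, 206.96006883],
       [  0.        ,   0.        ,   1.        ]]), 'rvec': array([ 2.16105931, -2.15933658,  0.11861701]), 'tvec': array([ -39.16458376,  459.38732739, 1137.95656144])}
{'time': 0.1, 'joints': array([-1.43000488e+00,  5.32774039e-02,  1.61415964e+00, -1.12554375e-05,
        1.47597620e+00, -1.18999645e-01]), 'joint_vel': array([-0.00078982, -0.00115661, -0.00064908, -0.00146655, -0.00089517,
       -0.00131423]), 'tau': array([ 7.11538505e-04, -3.94905102e+01, -3.71359706e+01, -1.10475905e-04,
        3.98492746e-03, -7.78653259e-06]), 'tcp_pos': array([ 160.45758538, -603.40202569,  191.79258063]), 'ee_rot': array([-9.10177420e-04,  9.91574949e-01,  1.29531048e-01, -1.55198790e-05]), 'ft_force': array([0.86598335, 0.57343946, 0.14595507]), 'moment': array([-0.03158751, -0.0357188 ,  0.01269486]), 'gripper_width': 85.37014805821343}
```

View pics/top0.png

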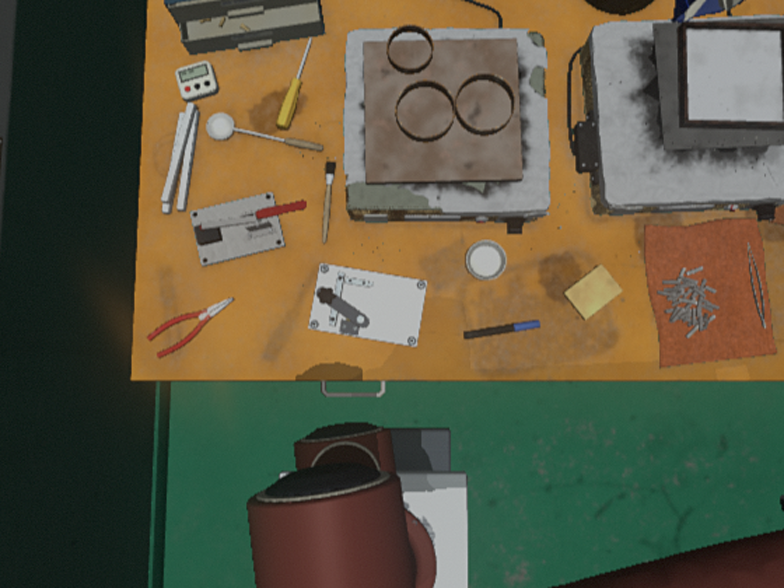

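View pics/scene0.png

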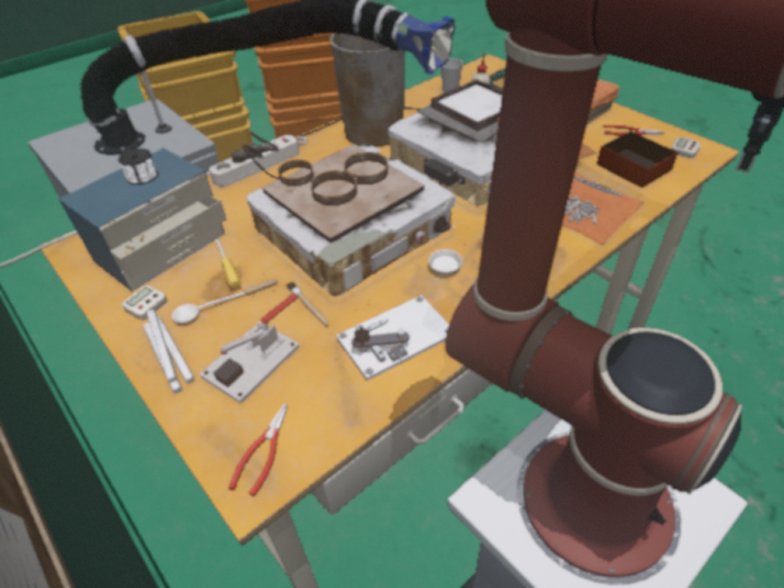

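The top view shows the fixture around (367,305), its strap running from the knob (324,296) to the nose (359,321). The block is at (593,292), the dish at (486,260), the marker at (501,329) and the pliers at (190,325). Next I'll enlarge crops of the fixture and the block.

```bash
python3 - <<'E'
import cv2,numpy as np
im=np.load("pics/top0.npy")[:,:,::-1]
a=cv2.resize(im[180:255,212:312],None,fx=8,fy=8,interpolation=cv2.INTER_CUBIC)  # 800x600
cv2.imwrite("pics/fix0.png",a)
b=cv2.resize(im[165:245,325:455],None,fx=6,fy=6,interpolation=cv2.INTER_CUBIC)
cv2.imwrite("pics/blk0.png",b)
E
cat > h.py <<'E'
import cv2,numpy as np
from cell import manip
def ray(n,uv,z):
    p=manip.camera_params(n);R,_=cv2.Rodrigues(p["rvec"]);c=-R.T@p["tvec"]
    d=R.T@np.linalg.inv(p["K"])@np.r_[uv,1]; return c+d*(z-c[2])/d[2]
def proj(n,P):
    p=manip.camera_params(n);return cv2.projectPoints(np.float64(P).reshape(-1,3),p["rvec"],p["tvec"],p["K"],None)[0][:,0]
E
```

```text
(no output)
```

View pics/fix0.png

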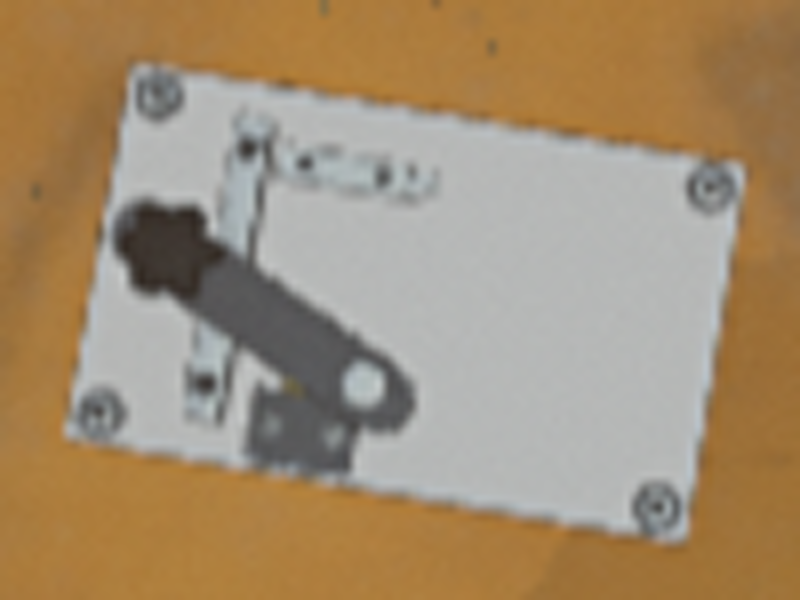

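View pics/blk0.png

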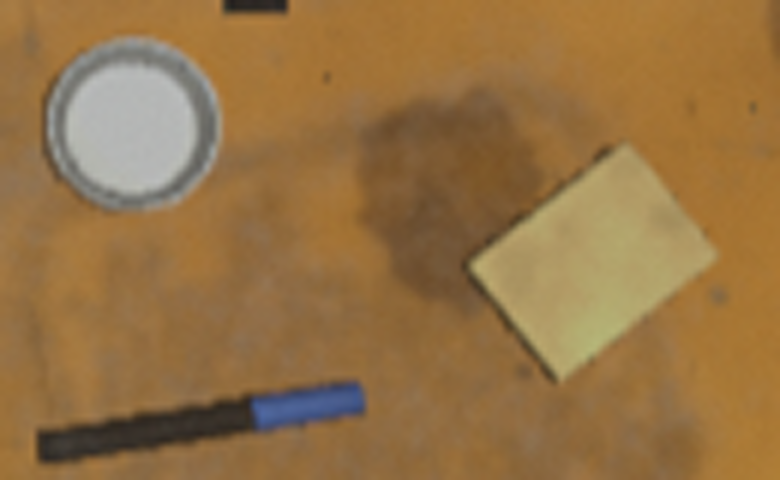

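In the fixture crop the plate corners are at (133,62), (745,163), (688,543) and (65,437), the knob at (165,245) and the screw head at (363,383). In the block crop the block corners are at (628,142), (718,254), (560,382) and (468,265), and the marker runs from (38,447) to (365,397).

Run:
```python
from h import *
f=lambda q,z:ray("top",np.array([212,180])+(np.array(q)+.5)/8-.5,z)
b=lambda q,z:ray("top",np.array([325,165])+(np.array(q)+.5)/6-.5,z)
def fit(P,M):
    P=np.array(P)[:,:2];M=np.array(M,float);c=P.mean(0);mc=M.mean(0)
    H=(M-mc).T@(P-c);a=np.arctan2(H[0,1]-H[1,0],H[0,0]+H[1,1]);R=np.array([[np.cos(a),-np.sin(a)],[np.sin(a),np.cos(a)]])
    t=c-R@mc;return t,a,np.abs(P-(M@R.T+t)).max()
# plate: y+ is left in image, x+ up
P=[f(q,12) for q in[(133,62),(745,163),(688,543),(65,437)]]
t,a,e=fit(P,[(58,95),(58,-95),(-58,-95),(-58,95)]);print("fix",t,a,e)
R=np.array([[np.cos(a),-np.sin(a)],[np.sin(a),np.cos(a)]])
for n,q,z in[("knob",(165,245),56),("screw",(363,383),51)]:
    w=f(q,z)[:2];print(n,w,R.T@(w-t))
print("fence ends",[R.T@(f(q,28)[:2]-t) for q in[(255,115),(203,422)]])
print("seat",t+R@np.array([0,6]))
B=[b(q,10) for q in[(468,265),(628,142),(718,254),(560,382)]]
# long side 468,265->628,142
tb,ab,eb=fit(B,[(30,42),(30,-42),(-30,-42),(-30,42)]);print("blk",tb,ab,eb)
print("dish",b((133,124),19)[:2],"marker",b((38,447),8)[:2],b((365,397),8)[:2])
pl=lambda q:ray("top",np.array(q)/1.4,8)[:2]
print("pliers",pl((150,335)),pl((160,355)),pl((233,298)))
```

```text
fix [436.40050358   9.86829947] -0.1637230563183819 0.9419470118702264
knob [448.35694939  78.58675547] [ 0.59595616 69.74831631]
screw [408.45921112  20.84943802] [-29.35748601   6.28006717]
fence ends [array([46.11042555, 53.50756828]), array([-47.15883711,  52.81119328])]
seat [437.37845916  15.78806323]
blk [ 458.93874454 -380.37711336] 0.6560031425256878 1.2921437202679158
dish [ 513.22590506 -194.02333664] marker [ 383.55683254 -155.41794312] [ 403.78305075 -287.2523867 ]
pliers [382.61427289 385.42005754] [348.24149201 366.72150218] [446.93215362 243.72760564]
```

```bash
cat >> h.py <<'E'
T=np.array([436.4,9.9]);A=-.1637
Rf=np.array([[np.cos(A),-np.sin(A)],[np.sin(A),np.cos(A)]])
def yaw(s):
    w,x,y,z=s["ee_rot"];return 2*np.arctan2(y,x)
def go(xy,z,a,fix=False):
    s=manip.state()
    if fix: xy=T+Rf@np.array(xy,float)
    y=yaw(s);d=np.r_[np.array(xy)-s["tcp_pos"][:2],z-s["tcp_pos"][2]]
    X=np.array([np.cos(y),np.sin(y),0]);Y=np.array([np.sin(y),-np.cos(y),0])
    t=-(a-y);t=(t+np.pi)%(2*np.pi)-np.pi
    print("shift",np.round([X@d,Y@d,-d[2]],1),"turn",round(np.degrees(t),2))
def where():
    s=manip.state();p=s["tcp_pos"];r=Rf.T@(p[:2]-T);f=Rf.T@s["ft_force"][:2]
    print("t",round(s["time"],2),"tcp",np.round(p,1),"fix",np.round(r,1),"yaw",round(yaw(s),4),"F world",np.round(s["ft_force"],1),"F fix",np.round(f,1),"w",round(s["gripper_width"],1))
AF=A+np.pi/2
E
python3 - <<'E'
from h import *
where();go((1.6,2.9),120,AF,True)
for th in np.linspace(-.44,-1.5,10):
    p=np.array([0,70])+60*np.array([np.sin(th),-np.cos(th)])+24*np.array([np.cos(th),np.sin(th)])
    print(round(th,2),np.round(p-np.array([1.6,2.9]),1)[::-1])
E
```

```text
t 0.1 tcp [ 160.5 -603.4  191.8] fix [-172.3 -650.1] yaw 0.2598 F world [0.9 0.6 0.1] F fix [0.8 0.7] w 85.4
shift [ 426.9 -523.8   71.8] turn -65.74
-0.44 [ 2.6 -5.4]
-0.56 [  3.5 -13. ]
-0.68 [  5.3 -20.4]
-0.79 [  7.9 -27.5]
-0.91 [ 11.4 -34.3]
-1.03 [ 15.6 -40.6]
-1.15 [ 20.5 -46.4]
-1.26 [ 26.1 -51.6]
-1.38 [ 32.3 -56. ]
-1.5 [ 38.9 -59.8]
```

Emit:
apply_moves([
  [[25, -31, 4, -6.5], [50, -61, 8, -13], [75, -92, 12, -20], [100, -122, 16, -26], [125, -153, 20, -33], [150, -184, 25, -39], [175, -214, 29, -46], [200, -245, 33, -52], [225, -276, 37, -59], [250, -307, 41, -65.7]],
], fingers=1)

```text
time: 0.93
tcp_pos: [323.4, -241.1, 151.3]
ee_rot: [-0.0, 0.761, 0.649, 0.0]
ft_force: [1.7, 0.3, -0.5]
gripper_width: 0.0
```

```bash
python3 -c "
from h import *
where();go((1.6,2.9),120,AF,True)"
```

```text
t 0.93 tcp [ 323.4 -241.1  151.3] fix [ -70.6 -266.1] yaw 1.4116 F world [ 1.7  0.3 -0.5] F fix [1.7 0.6] w 0.0
shift [268.7  73.4  31.3] turn 0.26
```

Emit:
apply_moves([
  [[34, 9, 4, 0], [67, 18, 8, 0.3], [101, 27, 12, 0.3], [135, 37, 16, 0.3], [168, 46, 20, 0.3], [202, 55, 24, 0.3], [235, 64, 28, 0.3], [260, 71, 31, 0.3], [268.7, 73.4, 31, 0.3], [268.7, 73.4, 31, 0.3]],
])

```text
time: 1.77
tcp_pos: [439.5, 11.4, 120.3]
ee_rot: [-0.001, 0.763, 0.646, -0.001]
ft_force: [0.5, -0.4, 0.1]
gripper_width: 0.0
```

```bash
python3 -c "
from h import *
where();go((3,2.9),32,AF,True)"
```

```text
t 1.77 tcp [439.5  11.4 120.3] fix [2.8 2. ] yaw 1.4047 F world [ 0.5 -0.4  0.1] F fix [ 0.5 -0.3] w 0.0
shift [ 0.9  0.2 88.3] turn -0.13
```

Emit:
apply_moves([
  [[1, 0, 12, 0], [1, 0, 24, 0], [1, 0, 36, 0], [1, 0, 48, 0], [1, 0, 60, 0], [1, 0, 70, 0], [1, 0, 78, 0], [1, 0, 84, 0], [1, 0, 88, 0], [1, 0, 88, 0]],
])

```text
time: 2.6
tcp_pos: [439.2, 11.0, 31.9]
ee_rot: [-0.001, 0.765, 0.645, -0.001]
ft_force: [-0.2, 1.0, -0.6]
gripper_width: 0.1
```

Emit:
apply_moves([
  [[2.6, -5.4, 0, 0], [3, -9, 0, 0], [3.5, -13, 0, 0], [4.3, -16.7, 0, 0], [5.3, -20.4, 0, 0], [6.5, -24, 0, 0], [7.9, -27.5, 0, 0], [9.5, -31, 0, 0], [11.4, -34.3, 0, 0], [13.5, -37.5, 0, 0]],
])

```text
time: 3.43
tcp_pos: [404.8, 30.8, 32.9]
ee_rot: [0.0, 0.764, 0.645, 0.0]
ft_force: [-0.6, 0.1, 1.1]
gripper_width: 0.3
```

Emit:
apply_moves([
  [[2.1, -3.1, 0, 0], [4.5, -6, 0, 0], [7, -8.9, 0, 0], [9.7, -11.6, 0, 0], [12.6, -14.1, 0, 0], [15.6, -16.4, 0, 0], [18.8, -18.5, 0, 0], [22, -20.4, 0, 0], [25.4, -22.3, 0, 0], [25.4, -22.3, 0, 0]],
])

```text
time: 4.27
tcp_pos: [387.2, 60.0, 32.8]
ee_rot: [-0.0, 0.764, 0.645, 0.0]
ft_force: [0.1, -0.1, 0.5]
gripper_width: 0.0
```

Run:
```python
from h import *
where()
im=manip.camera("scene");np.save("pics/s1.npy",im)
u=proj("scene",[[420,40,20]])[0].astype(int);print(u)
x,y=np.clip(u-[70,52],0,None)
cv2.imwrite("pics/s1.png",cv2.resize(im[y:y+105,x:x+140,::-1],None,fx=5,fy=5,interpolation=cv2.INTER_CUBIC));print(x,y)
```

```text
t 4.27 tcp [387.2  60.   32.8] fix [-56.7  41.4] yaw 1.402 F world [ 0.1 -0.1  0.5] F fix [ 0.1 -0.1] w 0.0
[277 245]
207 193
```

View pics/s1.png

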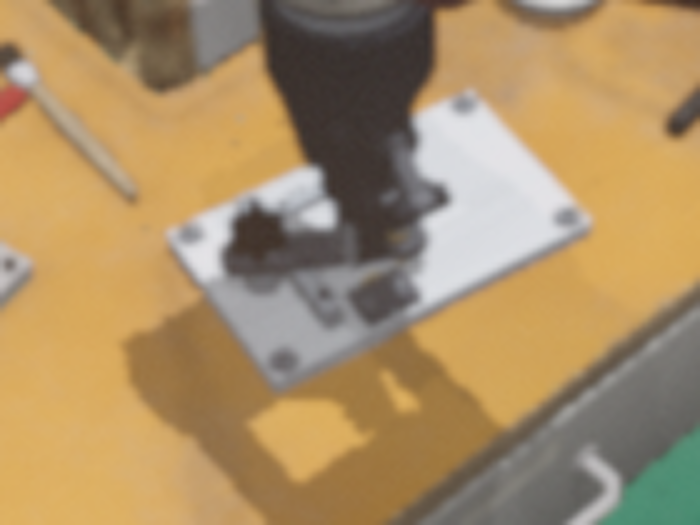

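Run:
```python
from h import *
W=lambda x,y,z:np.r_[T+Rf@np.array([x,y]),z]
o=np.array([207,193])
s=manip.state()["tcp_pos"]
n=lambda th,r,z:W(r*np.sin(th),70-r*np.cos(th),z)
for nm,P in[("tcp",s),("piv",W(0,70,38)),("n-.44",n(-.44,70,38)),("n-1.4",n(-1.4,70,38)),("n-1",n(-1,70,38)),("n0",n(0,70,38)),("fence-x",W(-46,53,28))]:
    print(nm,(proj("scene",P)[0]-o)*5)
im=manip.camera("top")
cv2.imwrite("pics/t1.png",cv2.resize(im[175:260,200:320,::-1],None,fx=6,fy=6,interpolation=cv2.INTER_CUBIC))
```

```text
tcp [365.30202399 301.99142803]
piv [256.33029129 246.36844278]
n-.44 [395.76642237 230.89601678]
n-1.4 [348.39316025 327.51669293]
n-1 [383.18015449 290.59274876]
n0 [375.79382411 188.5178161 ]
fence-x [333.96816572 304.66969678]
```

View pics/t1.png

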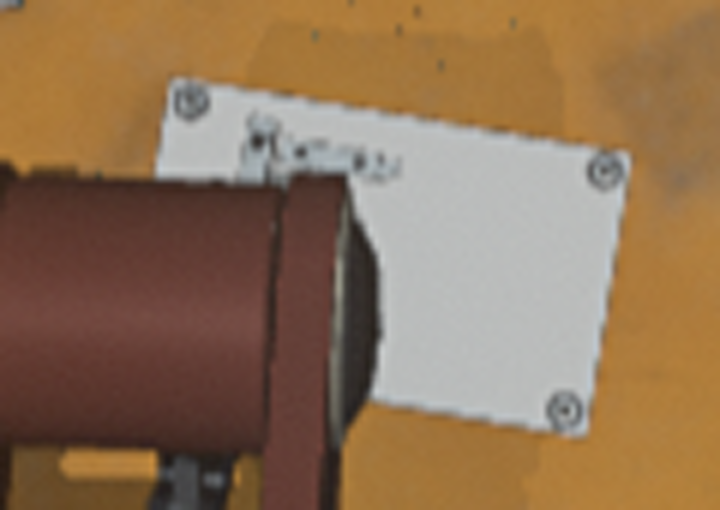

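Run:
```python
from h import *
where()
im=manip.camera("scene");a=np.load("pics/s1.npy")
print(np.abs(im.astype(int)-a).max(), (np.abs(im.astype(int)-a).max(2)>40).sum())
print((proj("scene",[[439,11,32],[404.8,30.8,33]])-[207,193])*5)
cv2.imwrite("pics/s2.png",cv2.resize(im[193:298,207:347,::-1],None,fx=5,fy=5,interpolation=cv2.INTER_CUBIC))
```

```text
t 4.37 tcp [387.5  59.5  32.9] fix [-56.4  41. ] yaw 1.4017 F world [-0.3 -0.4  0. ] F fix [-0.2 -0.5] w -0.5
44 3
[[371.25943044 194.678026  ]
 [386.19853958 250.88380565]]
```

View pics/s2.png

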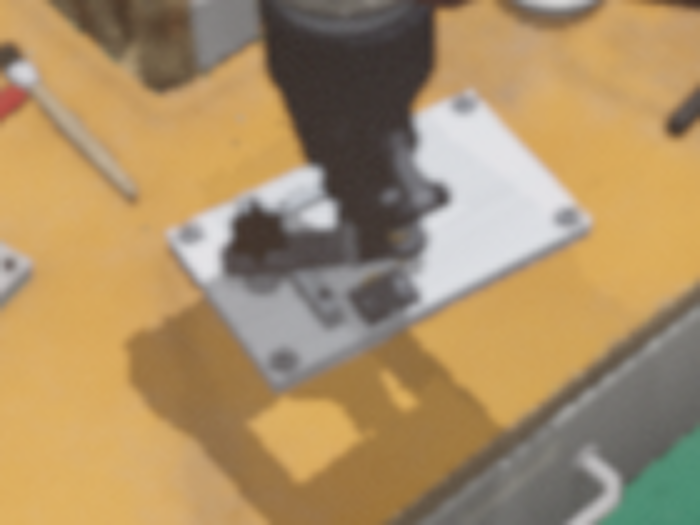

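Run:
```python
from h import *
for z in(33,60,90,106,130,160): print(z,(proj("scene",[387,60,z])[0]-[207,193])*5)
p=manip.camera_params("scene");R,_=cv2.Rodrigues(p["rvec"]);print(-R.T@p["tvec"])
im=manip.camera("scene")
cv2.imwrite("pics/s3.png",cv2.resize(im[100:310,150:430,::-1],None,fx=2.8,fy=2.8,interpolation=cv2.INTER_CUBIC))
```

```text
33 [365.34715259 302.53961359]
60 [363.17919204 266.99410331]
90 [360.6673794  225.81085274]
106 [359.28097213 203.07955628]
130 [357.13705014 167.92817804]
160 [354.3426101  122.11101695]
[-101.15595642  443.59010688  802.92911712]
```

View pics/s3.png

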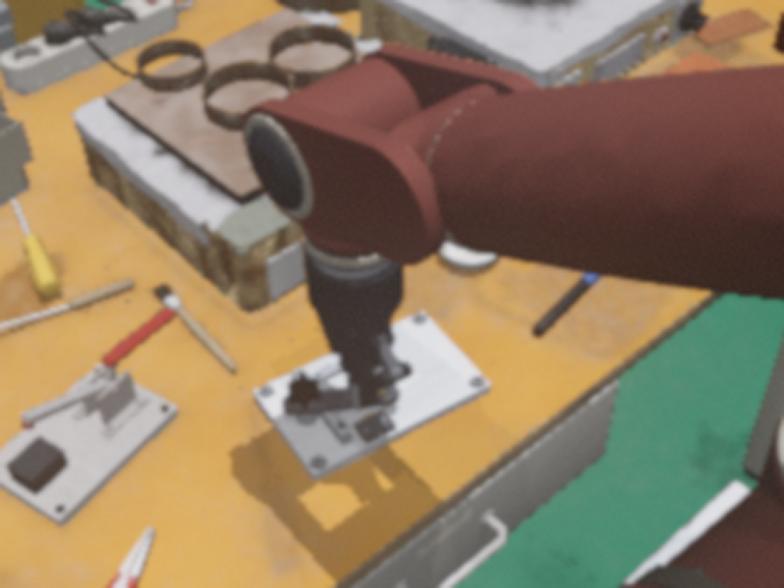

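Run:
```python
from h import *
a=np.load("pics/scene0.npy");b=np.load("pics/s1.npy")
c=[cv2.resize(i[200:285,237:317,::-1],None,fx=5,fy=5,interpolation=cv2.INTER_CUBIC) for i in(a,b)]
for q in (c[1],):
  for P in [(387,60,33)]:
    u=(proj("scene",P)[0]-[237,200])*5; cv2.drawMarker(q,tuple(int(v) for v in u),(0,0,255),0,14,1)
c=np.clip(np.hstack(c).astype(float)*1.5,0,255).astype(np.uint8)
cv2.imwrite("pics/cmp.png",c)
```

```text
(no output)
```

View pics/cmp.png

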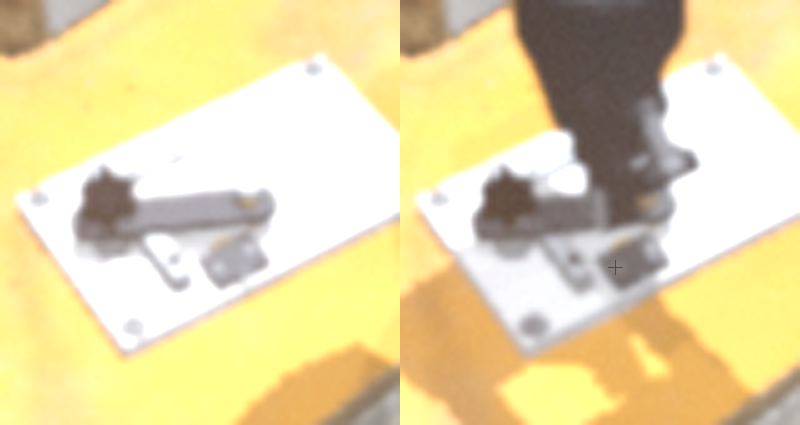

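Run:
```python
from h import *
y=.26;Y=np.array([np.sin(y),-np.cos(y),0]);c=np.array([160.5,-603.4,191.8])
for dz in(0,13,30,45):
  print(dz,(proj("scene",[c+[0,0,dz]+s*49*Y for s in(-1,0,1)])*1.4).round(0).tolist())
for z in(33,45,60): print(z,Rf.T@(ray("scene",[278,245],z)[:2]-T))
```

```text
0 [[730.0, 195.0], [736.0, 182.0], [741.0, 170.0]]
13 [[733.0, 189.0], [739.0, 176.0], [744.0, 164.0]]
30 [[737.0, 181.0], [742.0, 168.0], [748.0, 156.0]]
45 [[740.0, 174.0], [746.0, 161.0], [751.0, 149.0]]
33 [-31.02873779  31.55724827]
45 [-39.91296973  36.3690595 ]
60 [-51.01825965  42.38382353]
```

The strap has not moved. The fingertips show near (278,245), which fits about z≈60 rather than the reported 33, so they passed over it. I'll go back to open plate and touch down gently to find the true tip height.

Emit:
apply_moves([
  [[0, 0, -10, 0], [0, 0, -20, 0], [-8, 20, -20, 0], [-20, 40, -20, 0], [-38, 60, -20, 0], [-50, 68, -20, 0], [-60, 68, -10, 0], [-60, 68, 0, 0], [-60, 68, 4, 0], [-60, 68, 4, 0]],
])

```text
time: 5.3
tcp_pos: [442.0, -10.4, 26.7]
ee_rot: [-0.002, 0.764, 0.645, -0.001]
ft_force: [-0.2, 0.0, -0.2]
gripper_width: 0.1
```

Emit:
apply_moves([
  [[0, 0, 1.5, 0], [0, 0, 3, 0], [0, 0, 4.5, 0], [0, 0, 6, 0], [0, 0, 7.5, 0], [0, 0, 9, 0], [0, 0, 10, 0], [0, 0, 11, 0], [0, 0, 12, 0], [0, 0, 12, 0]],
])

```text
time: 6.13
tcp_pos: [444.2, -11.2, 16.7]
ee_rot: [-0.0, 0.764, 0.645, -0.0]
ft_force: [-0.1, -1.1, 0.1]
gripper_width: -0.3
```

Run:
```python
from h import *
where()
b=manip.camera("scene")
q=cv2.resize(b[190:285,227:347,::-1],None,fx=6,fy=6,interpolation=cv2.INTER_CUBIC)
u=(proj("scene",manip.state()["tcp_pos"])[0]-[227,190])*6; cv2.drawMarker(q,tuple(int(v) for v in u),(0,0,255),0,14,1)
cv2.imwrite("pics/s4.png",np.clip(q*1.5,0,255).astype(np.uint8));print(u)
```

```text
t 6.13 tcp [444.2 -11.2  16.7] fix [ 11.1 -19.6] yaw 1.4012 F world [-0.1 -1.1  0.1] F fix [ 0.  -1.1] w -0.3
[357.1707989 242.4796325]
```

View pics/s4.png

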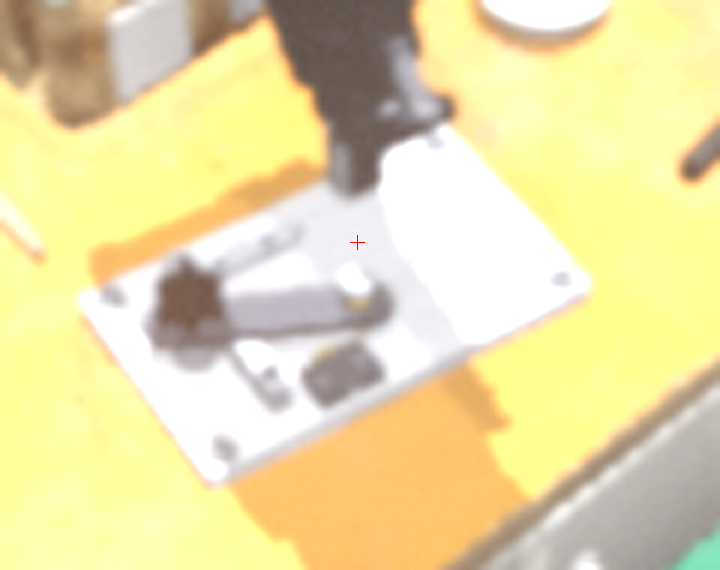

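Tip seen at (352,190) against a projected TCP at (357,242), so the real tip looks about 30 mm higher than reported. I'll descend in small guarded steps.

Emit:
apply_moves([
  [[0, 0, 0.7, 0], [0, 0, 1.4, 0], [0, 0, 2.1, 0], [0, 0, 2.8, 0], [0, 0, 3.5, 0], [0, 0, 4.2, 0], [0, 0, 4.9, 0], [0, 0, 5.6, 0], [0, 0, 6.3, 0], [0, 0, 7, 0]],
])

```text
time: 7.02
tcp_pos: [444.3, -11.2, 9.8]
ee_rot: [-0.0, 0.764, 0.645, 0.0]
ft_force: [-0.8, 0.2, -0.1]
gripper_width: 0.0
```

Emit:
apply_moves([
  [[0, 0, 1, 0], [0, 0, 2, 0], [0, 0, 3, 0], [0, 0, 4, 0], [0, 0, 5, 0], [0, 0, 6, 0], [0, 0, 7, 0], [0, 0, 8, 0], [0, 0, 9, 0], [0, 0, 10, 0]],
])

```text
time: 7.85
tcp_pos: [444.3, -11.2, -0.2]
ee_rot: [-0.0, 0.764, 0.645, -0.0]
ft_force: [-0.1, 0.4, -0.6]
gripper_width: -0.2
```

Emit:
apply_moves([
  [[0, 0, 1, 0], [0, 0, 2, 0], [0, 0, 3, 0], [0, 0, 4, 0], [0, 0, 5, 0], [0, 0, 5, 0], [0, 0, 5, 0], [0, 0, 5, 0], [0, 0, 5, 0], [0, 0, 5, 0]],
])

```text
time: 8.68
tcp_pos: [444.4, -11.2, -5.0]
ee_rot: [0.0, 0.764, 0.645, 0.0]
ft_force: [0.4, -0.6, 0.0]
gripper_width: -0.0
```

Run:
```python
from h import *
where()
b=manip.camera("scene");np.save("pics/s5.npy",b)
q=cv2.resize(b[190:285,227:347,::-1],None,fx=6,fy=6,interpolation=cv2.INTER_CUBIC)
cv2.imwrite("pics/s5.png",q)
# gripper silhouette: difference to the empty scene image
a=np.load("pics/scene0.npy").astype(int)
m=((np.abs(b.astype(int)-a).max(2)>60)&(b.max(2)<95)).astype(np.uint8)
n,l,st,c=cv2.connectedComponentsWithStats(m)
for i in range(1,n):
    if st[i,4]>30: print(st[i],c[i].round())
u=proj("scene",manip.state()["tcp_pos"])[0];print(u)
for r in range(205,245,2):
    x=np.where(m[r,260:310])[0]; print(r,(x.min()+260,x.max()+260) if len(x) else None,end="; ")
```

```text
t 8.68 tcp [444.4 -11.2  -5. ] fix [ 11.3 -19.5] yaw 1.4012 F world [ 0.4 -0.6  0. ] F fix [ 0.5 -0.6] w -0.0
[423  60 110  52 916] [483.  77.]
[  404    83   127   146 12474] [468. 161.]
[ 453  116  107  132 2331] [535. 200.]
[340 127  10  11  42] [345. 131.]
[261 130  26  21 317] [273. 139.]
[252 133  14  24 186] [258. 145.]
[ 265  134   83   38 1619] [311. 153.]
[400 162  17  42 112] [408. 186.]
[271 177  29  51 738] [286. 200.]
[269 180   8   9  38] [272. 184.]
[417 198  15  18  67] [424. 207.]
[399 203  29  30 437] [414. 218.]
[439 221  12  10  50] [445. 226.]
[428 232  36  65 431] [440. 268.]
[ 347  282   62   81 2337] [371. 317.]
[410 318  13  18  38] [416. 328.]
[315 323  16  11  57] [321. 328.]
[ 317  335   44   65 1310] [337. 367.]
[333 335  59  74 794] [369. 384.]
[391 381  14   9  80] [397. 384.]
[286.71025408 235.86821075]
205 (np.int64(276), np.int64(292)); 207 (np.int64(276), np.int64(292)); 209 (np.int64(278), np.int64(292)); 211 (np.int64(280), np.int64(293)); 213 (np.int64(281), np.int64(293)); 215 (np.int64(282), np.int64(300)); 217 (np.int64(283), np.int64(296)); 219 (np.int64(283), np.int64(292)); 221 (np.int64(285), np.int64(290)); 223 (np.int64(285), np.int64(289)); 225 (np.int64(285), np.int64(289)); 227 (np.int64(286), np.int64(286)); 229 None; 231 None; 233 None; 235 None; 237 None; 239 None; 241 None; 243 None;
```

Emit:
apply_moves([
  [[0, 0, 1, 0], [0, 0, 2, 0], [0, 0, 3, 0], [0, 0, 4, 0], [0, 0, 5, 0], [0, 0, 6, 0], [0, 0, 7, 0], [0, 0, 8, 0], [0, 0, 8, 0], [0, 0, 8, 0]],
])

```text
time: 9.57
tcp_pos: [444.3, -11.2, -13.2]
ee_rot: [-0.0, 0.764, 0.645, -0.0]
ft_force: [-0.5, 0.3, -0.4]
gripper_width: -0.0
```

Emit:
apply_moves([
  [[0, 0, 0.5, 0], [0, 0, 1, 0], [0, 0, 1.5, 0], [0, 0, 2, 0], [0, 0, 2.5, 0], [0, 0, 3, 0], [0, 0, 3.5, 0], [0, 0, 4, 0], [0, 0, 4, 0], [0, 0, 4, 0]],
])

```text
time: 10.4
tcp_pos: [444.3, -11.2, -17.1]
ee_rot: [-0.0, 0.764, 0.645, -0.0]
ft_force: [-0.1, 0.1, 0.1]
gripper_width: -0.2
```

Emit:
apply_moves([
  [[0, 0, 0.5, 0], [0, 0, 1, 0], [0, 0, 1.5, 0], [0, 0, 2, 0], [0, 0, 2.5, 0], [0, 0, 3, 0], [0, 0, 3.5, 0], [0, 0, 4, 0], [0, 0, 4, 0], [0, 0, 4, 0]],
])

```text
time: 11.23
tcp_pos: [444.3, -11.2, -21.1]
ee_rot: [-0.0, 0.764, 0.645, -0.0]
ft_force: [0.0, -0.3, 0.1]
gripper_width: -0.1
```

Emit:
apply_moves([
  [[0, 0, 0.4, 0], [0, 0, 0.8, 0], [0, 0, 1.2, 0], [0, 0, 1.6, 0], [0, 0, 2, 0], [0, 0, 2.4, 0], [0, 0, 2.8, 0], [0, 0, 3.2, 0], [0, 0, 3.6, 0], [0, 0, 4, 0]],
])

```text
time: 12.07
tcp_pos: [444.3, -11.2, -25.1]
ee_rot: [0.0, 0.764, 0.645, -0.0]
ft_force: [-0.2, -0.2, 0.1]
gripper_width: 0.4
```

Run:
```python
from h import *
where()
b=manip.camera("scene")
q=cv2.resize(b[180:280,227:347,::-1],None,fx=6,fy=6,interpolation=cv2.INTER_CUBIC)
cv2.imwrite("pics/s6.png",np.clip(q*1.5,0,255).astype(np.uint8))
a=np.load("pics/scene0.npy").astype(int)
m=((np.abs(b.astype(int)-a).max(2)>60)&(b.max(2)<95)).astype(np.uint8)
u=proj("scene",manip.state()["tcp_pos"])[0];print(u)
for r in range(215,245,1):
    x=np.where(m[r,260:310])[0]; print(r,(x.min()+260,x.max()+260) if len(x) else None,end="; ")
```

```text
t 12.07 tcp [444.3 -11.2 -25.1] fix [ 11.3 -19.5] yaw 1.4013 F world [-0.2 -0.2  0.1] F fix [-0.1 -0.2] w 0.4
[286.93555755 240.83895018]
215 (np.int64(279), np.int64(292)); 216 (np.int64(280), np.int64(292)); 217 (np.int64(280), np.int64(292)); 218 (np.int64(280), np.int64(293)); 219 (np.int64(281), np.int64(290)); 220 (np.int64(281), np.int64(300)); 221 (np.int64(282), np.int64(296)); 222 (np.int64(283), np.int64(297)); 223 (np.int64(283), np.int64(296)); 224 (np.int64(283), np.int64(294)); 225 (np.int64(283), np.int64(293)); 226 (np.int64(285), np.int64(291)); 227 (np.int64(286), np.int64(290)); 228 (np.int64(286), np.int64(289)); 229 (np.int64(286), np.int64(289)); 230 (np.int64(286), np.int64(289)); 231 (np.int64(286), np.int64(289)); 232 (np.int64(286), np.int64(287)); 233 None; 234 None; 235 None; 236 None; 237 None; 238 None; 239 None; 240 None; 241 None; 242 None; 243 None; 244 None;
```

View pics/s6.png

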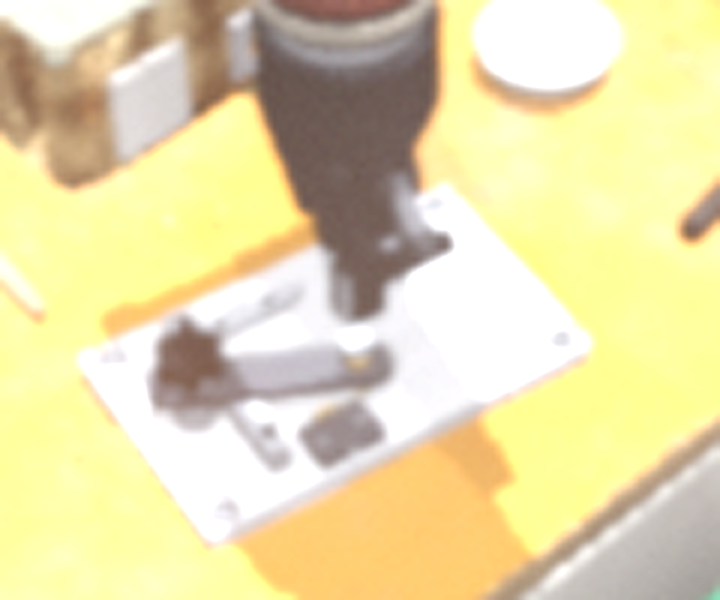

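The tip is at (357,315) in the crop, or about (286.5,232.5) in the full image. That is roughly 32 to 37 mm above the reported TCP, so contact with the plate should come soon.

Emit:
apply_moves([
  [[0, 0, 0.4, 0], [0, 0, 0.8, 0], [0, 0, 1.2, 0], [0, 0, 1.6, 0], [0, 0, 2, 0], [0, 0, 2.4, 0], [0, 0, 2.8, 0], [0, 0, 3.2, 0], [0, 0, 3.6, 0], [0, 0, 4, 0]],
])

```text
time: 12.95
tcp_pos: [445.5, -11.4, -26.5]
ee_rot: [0.0, 0.764, 0.645, -0.0]
ft_force: [-8.7, 0.7, 20.6]
gripper_width: -0.0
```

Contact came at a reading of about -26.4 with 20 N, so the true tip height is the reading plus about 38 mm. I'll raise the true tip to z≈32 and repeat the strap sweep.

Emit:
apply_moves([
  [[0, 0, -8, 0], [0, 0, -16, 0], [0, 0, -23, 0], [11, -4, -23, 0], [22, -8, -23, 0], [25, -12, -23, 0], [25.5, -18, -23, 0], [26, -22.7, -23, 0], [26.7, -26.4, -23, 0], [27.7, -30, -23, 0]],
])

```text
time: 13.78
tcp_pos: [419.3, 20.9, -5.9]
ee_rot: [0.0, 0.765, 0.645, 0.0]
ft_force: [1.3, 0.6, -0.7]
gripper_width: 0.2
```

Emit:
apply_moves([
  [[1, -3.8, 0, 0], [2.5, -7.5, 0, 0], [4.2, -11, 0, 0], [6, -14.2, 0, 0], [8, -17.3, 0, 0], [10.2, -20.4, 0, 0], [12.6, -23.4, 0, 0], [15.1, -26.2, 0, 0], [18, -28.9, 0, 0], [20.8, -31.4, 0, 0]],
])

```text
time: 14.62
tcp_pos: [391.7, 47.3, -6.1]
ee_rot: [-0.0, 0.764, 0.645, -0.0]
ft_force: [1.4, -1.2, 0.3]
gripper_width: -0.4
```

Emit:
apply_moves([
  [[3, -2.3, 0, 0], [6.2, -4.3, 0, 0], [9.5, -6.1, 0, 0], [12.8, -7.8, 0, 0], [12.8, -7.8, 0, 0], [12.8, -7.8, 0, 0], [12.8, -7.8, 0, 0], [12.8, -7.8, 0, 0], [12.8, -7.8, 0, 0], [12.8, -7.8, 0, 0]],
])

```text
time: 15.45
tcp_pos: [386.5, 60.8, -6.1]
ee_rot: [-0.0, 0.765, 0.645, -0.0]
ft_force: [0.4, -0.5, 0.3]
gripper_width: -0.2
```

Run:
```python
from h import *
where()
print(Rf.T@(ray("scene",[286.5,232.5],12)[:2]-T))
b=manip.camera("scene");np.save("pics/s7.npy",b)
a=np.load("pics/scene0.npy").astype(int)
# strap region pixel check along hypothetical strap centre lines
for th in(-.44,-.8,-1.1,-1.3,-1.5):
    P=[np.r_[T+Rf@np.array([r*np.sin(th),70-r*np.cos(th)]),38] for r in(25,40,55,78)]
    u=proj("scene",P).round().astype(int);print(th,[(b[v,x].tolist(),a[v,x].tolist()) for x,v in u])
```

```text
t 15.45 tcp [386.5  60.8  -6.1] fix [-57.6  42.1] yaw 1.401 F world [ 0.4 -0.5  0.3] F fix [ 0.5 -0.4] w -0.2
[  8.70268199 -17.74428684]
-0.44 [([152, 152, 155], [118, 114, 118]), ([68, 57, 52], [117, 113, 119]), ([64, 55, 50], [119, 115, 121]), ([122, 121, 126], [120, 117, 119])]
-0.8 [([144, 144, 147], [114, 110, 114]), ([112, 110, 112], [104, 98, 99]), ([67, 58, 53], [140, 137, 137]), ([71, 61, 60], [163, 163, 165])]
-1.1 [([116, 115, 118], [125, 121, 125]), ([148, 147, 151], [159, 159, 163]), ([99, 95, 95], [146, 143, 147]), ([86, 81, 81], [123, 122, 127])]
-1.3 [([85, 77, 77], [117, 112, 114]), ([100, 96, 97], [183, 186, 192]), ([106, 102, 105], [175, 176, 181]), ([135, 134, 137], [186, 186, 189])]
-1.5 [([88, 81, 81], [113, 110, 109]), ([88, 81, 82], [147, 145, 147]), ([102, 99, 101], [125, 122, 124]), ([95, 86, 82], [183, 182, 185])]
```

Emit:
apply_moves([
  [[-5, 2, 0, 0], [-10, 4, -10, 0], [-10, 4, -35, 0], [-15, 4, -65, 0], [-35, 8, -85, 0], [-65, 12, -85, 0], [-100, 20, -85, 0], [-140, 25, -85, 0], [-180, 30, -85, 0], [-220, 30, -85, 0]],
])

```text
time: 16.33
tcp_pos: [379.0, -163.7, 80.3]
ee_rot: [0.001, 0.764, 0.645, 0.0]
ft_force: [0.7, -0.3, -0.1]
gripper_width: 0.0
```

Run:
```python
from h import *
where()
b=manip.camera("scene");np.save("pics/s8.npy",b)
t=manip.camera("top");np.save("pics/t8.npy",t)
for z,n,im in((38,"scene",b),(38,"top",t)):
  best=[]
  for th in np.arange(-1.65,1.66,.05):
    P=[np.r_[T+Rf@np.array([r*np.sin(th)+w*np.cos(th),70-r*np.cos(th)+w*np.sin(th)]),z] for r in(22,30,38,46,54,60,78) for w in(-7,0,7)]
    u=proj(n,P);v=[cv2.getRectSubPix(im,(1,1),tuple(map(float,q)))[0,0].mean() for q in u]
    best.append((round(np.mean(v)+np.std(v),1),round(th,2)))
  print(n,sorted(best)[:5])
bl=np.array([np.cos(.656),np.sin(.656)]);bx=np.array([-np.sin(.656),np.cos(.656)])
c=np.array([458.9,-380.4]);print("grasp",c-22*bx);go(c-22*bx,60,.656+np.pi/2)
```

```text
t 16.33 tcp [ 379.  -163.7   80.3] fix [ -28.3 -180.7] yaw 1.4012 F world [ 0.7 -0.3 -0.1] F fix [ 0.7 -0.2] w 0.0
scene [(np.float64(145.6), np.float64(-1.65)), (np.float64(148.8), np.float64(-1.6)), (np.float64(155.0), np.float64(-1.55)), (np.float64(164.5), np.float64(-1.5)), (np.float64(177.4), np.float64(-1.45))]
top [(np.float64(92.6), np.float64(-1.5)), (np.float64(93.1), np.float64(-1.45)), (np.float64(98.1), np.float64(-1.55)), (np.float64(117.3), np.float64(-1.6)), (np.float64(117.9), np.float64(-1.4))]
grasp [ 472.3189437  -397.83364419]
shift [-210.9  133.6   20.5] turn -47.8
```

The strap now stands at about -1.5 rad. Next I'll go above the block with the gripper open.

Emit:
apply_moves([
  [[-26, 17, 0, -6], [-53, 33, 0, -12], [-79, 50, 5, -18], [-105, 67, 8, -24], [-132, 84, 12, -30], [-158, 100, 16, -36], [-185, 117, 20, -42], [-205, 130, 20, -47.8], [-211, 133.6, 20, -47.8], [-211, 133.6, 20, -47.8]],
], fingers=0)

```text
time: 17.27
tcp_pos: [475.6, -392.7, 59.5]
ee_rot: [0.0, 0.439, 0.899, -0.0]
ft_force: [-1.3, -0.4, 0.3]
gripper_width: 85.0
```

Run:
```python
from h import *
where()
bx=np.array([-np.sin(.656),np.cos(.656)])
c=np.array([458.9,-380.4]);go(c-22*bx,-22,.656+np.pi/2)
```

```text
t 17.27 tcp [ 475.6 -392.7   59.5] fix [ 104.3 -390.8] yaw 2.2327 F world [-1.3 -0.4  0.3] F fix [-1.2 -0.6] w 85.0
shift [-2.1 -5.7 81.5] turn 0.34
```

Emit:
apply_moves([
  [[-2.1, -5.7, 10, 0.3], [-2.1, -5.7, 25, 0.3], [-2.1, -5.7, 40, 0.3], [-2.1, -5.7, 55, 0.3], [-2.1, -5.7, 70, 0.3], [-2.1, -5.7, 80, 0.3], [-2.1, -5.7, 87, 0.3], [-2.1, -5.7, 93, 0.3], [-2.1, -5.7, 97, 0.3], [-2.1, -5.7, 100.5, 0.3]],
])

```text
time: 18.1
tcp_pos: [472.0, -396.8, -41.5]
ee_rot: [0.0, 0.44, 0.898, -0.0]
ft_force: [-0.3, 0.5, 0.8]
gripper_width: 85.6
```

Run:
```python
from h import *
where()
b=manip.camera("scene");t=manip.camera("top")
p=proj("scene",[458.9,-380.4,5])[0];q=proj("top",[458.9,-380.4,5])[0];print(p,q)
def crop(im,u,h):
    x,y=int(u[0]),int(u[1]);x0=max(0,min(560-2*h,x-h));y0=max(0,min(420-2*h,y-h));return cv2.resize(im[y0:y0+2*h,x0:x0+2*h,::-1],(400,400),interpolation=cv2.INTER_CUBIC)
cv2.imwrite("pics/g1.png",np.hstack([crop(b,p,40),crop(t,q,40)]))
```

```text
t 18.1 tcp [ 472.  -396.8  -41.5] fix [ 101.4 -395.4] yaw 2.2302 F world [-0.3  0.5  0.8] F fix [-0.4  0.4] w 85.6
[372.89194554 169.82273771] [422.941525   208.24107801]
```

Emit:
apply_moves([
  [[0, 0, 0, 0], [0, 0, 0, 0], [0, 0, 0, 0], [0, 0, 0, 0], [0, 0, 0, 0], [0, 0, 0, 0], [0, 0, 0, 0], [0, 0, 0, 0], [0, 0, 0, 0], [0, 0, 0, 0]],
], fingers=1, grip_force=70)

```text
time: 19.03
tcp_pos: [472.5, -397.8, -40.1]
ee_rot: [0.001, 0.44, 0.898, -0.001]
ft_force: [-0.8, -0.3, 4.9]
gripper_width: 58.6
```

Emit:
apply_moves([
  [[0, 0, -5, 0], [0, 0, -12, 0], [0, 0, -22, 0], [0, 0, -34, 0], [0, 0, -46, 0], [0, 0, -58, 0], [0, 0, -68, 0], [0, 0, -75, 0], [0, 0, -75, 0], [0, 0, -75, 0]],
])

```text
time: 19.87
tcp_pos: [472.1, -397.0, 34.1]
ee_rot: [0.001, 0.44, 0.898, -0.0]
ft_force: [-0.1, 0.5, -4.4]
gripper_width: 58.6
```

Run:
```python
from h import *
where();go((0,-73),35,AF,True)
```

```text
t 19.87 tcp [ 472.1 -397.    34.1] fix [ 101.5 -395.6] yaw 2.2303 F world [-0.1  0.5 -4.4] F fix [-0.1  0.4] w 58.6
shift [293.8 167.6  -0.9] turn 47.17
```

Emit:
apply_moves([
  [[12, 7, 0, 2], [35, 20, 0, 6], [67, 38, 0, 11], [100, 57, 0, 17], [135, 77, 0, 23], [170, 97, 0, 29], [205, 117, 0, 35], [240, 137, 0, 40], [270, 154, 0, 45], [288, 164, 0, 47.2]],
])

```text
time: 20.7
tcp_pos: [422.8, -65.3, 32.0]
ee_rot: [-0.002, 0.763, 0.646, -0.0]
ft_force: [0.9, 0.3, -4.1]
gripper_width: 58.6
```

Emit:
apply_moves([
  [[0, 0, 5, 0], [0, 0, 10, 0], [0, 0, 15, 0], [0, 0, 20, 0], [0, 0, 25, 0], [0, 0, 30, 0], [0, 0, 30, 0], [0, 0, 30, 0], [0, 0, 30, 0], [0, 0, 30, 0]],
])

```text
time: 21.53
tcp_pos: [425.4, -68.9, 3.8]
ee_rot: [0.0, 0.763, 0.647, 0.0]
ft_force: [0.2, 0.0, -3.5]
gripper_width: 58.7
```

Run:
```python
from h import *
where();go((0,-73),-27,AF,True)
b=manip.camera("scene");t=manip.camera("top")
hsv=cv2.cvtColor(t,cv2.COLOR_RGB2HSV)
W=lambda x,y,z:np.r_[T+Rf@np.array([x,y]),z]
print(manip.state()["joints"].round(2))
p=proj("scene",W(0,-10,12))[0].astype(int);q=proj("top",W(0,-20,12))[0].astype(int)
np.save("pics/s9.npy",b);np.save("pics/t9.npy",t)
A=cv2.resize(b[p[1]-50:p[1]+50,p[0]-50:p[0]+50,::-1],(400,400),interpolation=cv2.INTER_CUBIC)
B=cv2.resize(t[q[1]-50:q[1]+50,q[0]-50:q[0]+50,::-1],(400,400),interpolation=cv2.INTER_CUBIC)
cv2.imwrite("pics/p1.png",np.hstack([A,B]));print(p,q)
```

```text
t 21.53 tcp [425.4 -68.9   3.8] fix [  1.9 -79.5] yaw 1.4062 F world [ 0.2  0.  -3.5] F fix [0.2 0.1] w 58.7
shift [ 6.5 -1.9 30.8] turn -0.05
[-0.33 -0.23  2.21 -0.    1.16 -0.17]
[285 235] [270 218]
```

Emit:
apply_moves([
  [[4, -1.9, 5, 0], [4, -1.9, 10, 0], [4, -1.9, 15, 0], [4, -1.9, 19, 0], [4, -1.9, 22, 0], [4, -1.9, 24, 0], [4, -1.9, 26, 0], [4, -1.9, 28, 0], [4, -1.9, 29, 0], [4, -1.9, 29, 0]],
])

```text
time: 22.47
tcp_pos: [423.6, -64.4, -25.8]
ee_rot: [-0.0, 0.763, 0.647, -0.0]
ft_force: [-0.3, -1.0, -4.0]
gripper_width: 58.4
```

Emit:
apply_moves([
  [[0, 0, 0.5, 0], [0, 0, 1, 0], [0, 0, 1.5, 0], [0, 0, 2, 0], [0, 0, 2.5, 0], [0, 0, 3, 0], [0, 0, 3, 0], [0, 0, 3, 0], [0, 0, 3, 0], [0, 0, 3, 0]],
])

```text
time: 23.3
tcp_pos: [424.0, -64.5, -28.1]
ee_rot: [0.0, 0.763, 0.647, 0.0]
ft_force: [-2.7, -0.9, 3.8]
gripper_width: 58.7
```

Run:
```python
from h import *
where()
t=manip.camera("top");np.save("pics/t10.npy",t)
g=(t[:,:,0].astype(int)-t[:,:,2]>25)
W=lambda x,y,z:np.r_[T+Rf@np.array([x,y]),z]
# map plate region at z=22 into rectified image, 4px/mm : x from -70..70, y from -110..60
n=[(x,y) for y in range(60,-111,-6) for x in range(-60,61,6)]
u=proj("top",[W(x,y,22) for x,y in n]).round().astype(int)
v=iter([t[b,a].astype(int) for a,b in u])
for y in range(60,-111,-6):
    r=[next(v) for _ in range(-60,61,6)]
    print(f"{y:5d} "+"".join("G" if (c[0]-c[2]>35 and c[0]>110) else "." if c.min()>140 else "d" if c.max()<90 else "o" for c in r))
```

```text
t 23.3 tcp [424.  -64.5 -28.1] fix [ -0.1 -75.4] yaw 1.4065 F world [-2.7 -0.9  3.8] F fix [-2.5 -1.3] w 58.7
   60 oddoooodddod........G
   54 G...d...........d...G
   48 G...ooooooooooooo...G
   42 G...................G
   36 odddd...........d...G
   30 oddddooo............G
   24 oddddooooooooo.oo...G
   18 oododoooooooooooooooG
   12 oooooooooooooddddoooG
    6 ooooooooooooodddddddd
    0 doooooooooooooooooodd
   -6 dddddddoooooooooooooo
  -12 ooooodddddddooooooooo
  -18 oooo.GGGGdddddddodooo
  -24 oooo..GGddddooooodddd
  -30 ooo..oGGdddooooGGGGoo
  -36 ooo..GGGddddoooGGGooo
  -42 ooo...GGdddooooGGGooo
  -48 doo..GGddddooooGGGooo
  -54 dooo..dddddooooGGGooo
  -60 dooodddddddooooGGoooo
  -66 ddoddddddddoooGGGoooo
  -72 dooooddddddoooGGGoooo
  -78 dddddddddddoooGGGoooo
  -84 ddddddddddooooGGGoooo
  -90 God..dddddoooGGGooooo
  -96 GGGGGGddddooooGGooooo
 -102 GGGGGGddddooooGGooooo
 -108 GGGGGGddddoooGGGooooo
```

Emit:
apply_moves([
  [[2, 0, -0.5, 0], [4, 0, -0.5, 0], [6, 0, -0.5, 0], [8, 0, -0.5, 0], [10, 0, -0.5, 0], [12, 0, -0.5, 0], [14, 0, -0.5, 0], [16, 0, -0.5, 0], [18, 0, -0.5, 0], [20, 0, -0.5, 0]],
])

```text
time: 24.18
tcp_pos: [426.6, -44.7, -28.1]
ee_rot: [-0.0, 0.763, 0.647, -0.001]
ft_force: [-2.7, -3.6, 2.1]
gripper_width: 58.7
```

```bash
python3 -c "
from h import *
where()"
```

```text
t 24.18 tcp [426.6 -44.7 -28.1] fix [ -0.7 -55.4] yaw 1.407 F world [-2.7 -3.6  2.1] F fix [-2.1 -4. ] w 58.7
```

Emit:
apply_moves([
  [[2, 0, -0.3, 0], [4, 0, -0.3, 0], [6, 0, -0.3, 0], [8, 0, -0.3, 0], [10, 0, -0.3, 0], [12, 0, -0.3, 0], [14, 0, -0.3, 0], [16, 0, -0.3, 0], [18, 0, -0.3, 0], [18, 0, -0.3, 0]],
])

```text
time: 25.02
tcp_pos: [429.5, -26.8, -28.1]
ee_rot: [-0.0, 0.763, 0.647, -0.001]
ft_force: [-3.7, -2.0, -0.1]
gripper_width: 58.3
```

```bash
python3 -c "
from h import *
where();print(manip.state()['moment'])"
```

```text
t 25.02 tcp [429.5 -26.8 -28.1] fix [ -0.8 -37.4] yaw 1.4064 F world [-3.7 -2.  -0.1] F fix [-3.4 -2.6] w 58.3
[-0.50083025  0.51164664  0.00912481]
```

Emit:
apply_moves([
  [[1.5, 0, 0, 0], [3, 0, 0, 0], [4.5, 0, 0, 0], [6, 0, 0, 0], [7.5, 0, 0, 0], [9, 0, 0, 0], [10, 0, 0, 0], [10, 0, 0, 0], [10, 0, 0, 0], [10, 0, 0, 0]],
])

```text
time: 25.85
tcp_pos: [431.1, -17.2, -28.1]
ee_rot: [-0.0, 0.763, 0.647, -0.001]
ft_force: [-3.2, -3.2, 0.3]
gripper_width: 58.3
```

```bash
python3 -c "
from h import *
where();print(manip.state()['moment'])"
```

```text
t 25.85 tcp [431.1 -17.2 -28.1] fix [ -0.8 -27.6] yaw 1.4064 F world [-3.2 -3.2  0.3] F fix [-2.7 -3.6] w 58.3
[-0.62254947  0.57749918  0.02474833]
```

Emit:
apply_moves([
  [[0, 0, 0, 0], [0, 0, 0, 0], [0, 0, 0, 0], [0, 0, 0, 0], [0, 0, 0, 0], [0, 0, -10, 0], [0, 0, -25, 0], [0, 0, -40, 0], [0, 0, -55, 0], [-15, 0, -55, 0]],
], fingers=0)

```text
time: 26.68
tcp_pos: [432.2, -31.3, 31.4]
ee_rot: [0.002, 0.762, 0.648, 0.002]
ft_force: [0.1, -1.2, 0.6]
gripper_width: 85.4
```

Emit:
apply_moves([
  [[-15, 0, 0, 0], [-30, 0, 0, 0], [-37, 0, 0, 0], [-37, 0, 0, 0], [-37, 0, 0, 0], [-37, 0, 0, 0], [-37, 0, 0, 0], [-37, 0, 0, 0], [-37, 0, 0, 0], [-37, 0, 0, 0]],
], fingers=1)

```text
time: 27.52
tcp_pos: [423.1, -68.0, 27.1]
ee_rot: [-0.0, 0.763, 0.647, -0.0]
ft_force: [0.3, 0.0, 0.1]
gripper_width: 0.1
```

Run:
```python
from h import *
where();go((0,-79),-22.5,AF,True)
b=manip.camera("scene");t=manip.camera("top");np.save("pics/s11.npy",b);np.save("pics/t11.npy",t)
W=lambda x,y,z:np.r_[T+Rf@np.array([x,y]),z]
for nm,im in(("top",t),("scene",b)):
  print(nm)
  for y in range(60,-80,-5):
    u=proj(nm,[W(x,y,22) for x in range(-60,61,4)]).round().astype(int)
    print(f"{y:5d} "+"".join("G" if (c[0]-c[2]>25 and c[0]>110) else "." if c.min()>140 else "d" if c.max()<90 else "o" for c in [im[v,x].astype(int) for x,v in u]))
```

```text
t 27.52 tcp [423.1 -68.   27.1] fix [ -0.5 -79. ] yaw 1.407 F world [0.3 0.  0.1] F fix [0.3 0.1] w 0.1
shift [ 0.   0.5 49.6] turn -0.0
top
   60 ooddddoodddddddodd.o..........G
   55 G....odo................do...GG
   50 G...oo..o..o...o..o...o..o....G
   45 G......................o......G
   40 oooooo.......................GG
   35 oddddddoGooGGGGGGGGGGGGod.....G
   30 GodddddoGGGGGGGGGGGGGGG.......G
   25 dodddddoGGGGGGGGoooGGoooooo.oGG
   20 oooodddGGGGGGGGGGGGGGGooooooooo
   15 ooooooooooooGGGGGGGGGGoodoooooG
   10 ooooooooooooooooooooddddddddddd
    5 ooooooooooooooooooooooddddddddd
    0 ooooooooooooooooooooooooooooooo
   -5 dddddddoooooooooooooooooooooooo
  -10 ooodddddddddddooooooooooooooooo
  -15 Goo.....dGdddddddddddoooooooooo
  -20 oooo....GGGGGGoddddddddddddoooo
  -25 ooo.....GGGGGGdddddooodoodddddd
  -30 ooo.....GGGGGGdddddooooooGGGGoo
  -35 ooo.....GGGGGddddddooooooGGGGoo
  -40 ooo.....GGGGddddddoooooooGGGGoo
  -45 oo......GGGGodddddoooooooGGGGoo
  -50 oo..oo.oo.ooddddddooooooGGGGGoo
  -55 oo..ooooooodddddddooooooGGGGGoo
  -60 ooooooooooddddddddooooooGGGGGoo
  -65 ooo
[... 474 characters left out ...]
GGGGGGGGo...GGGG
   10 ......GGGGGGGGGGGGGGGGG....GGGG
    5 .......GGGGGGGGGGGGGGG.....GGGG
    0 .......GGGGGGGGGGGGGGGG.....GGG
   -5 .......GGGGGGGGGGGGGGG.....GGGG
  -10 .......GGGGGGGGGGGGGGGG....GGGG
  -15 .......GGGGGGGGGGGGGGGG....GGGG
  -20 ......GGGGGGGGGGGGGGGG......GGG
  -25 .......GGGGGGGGGGGGGGG......GGG
  -30 .......GGGGGGGGGGGGGGGG....GGGG
  -35 .......GGGGGGGGGGGGGGGG....GGGG
  -40 .......GGGGGGGGGGGGGGGG.....GGG
  -45 .......GGGGGGGGGGGGGGG......GGG
  -50 ...........................GGGG
  -55 ...........................GGGG
  -60 ............................GGG
  -65 ...........................GGGG
  -70 ...........................GGGG
  -75 ooo.....................oooGGGG
```

The block is on the plate, square, spanning y≈+37 to -48 in the fixture frame, with 11 mm left to the fence. I'll lower the shut fingers behind it.

Emit:
apply_moves([
  [[0, 0.5, 8, 0], [0, 0.5, 18, 0], [0, 0.5, 28, 0], [0, 0.5, 36, 0], [0, 0.5, 42, 0], [0, 0.5, 46, 0], [0, 0.5, 48, 0], [0, 0.5, 49.5, 0], [0, 0.5, 50.5, 0], [0, 0.5, 50.5, 0]],
])

```text
time: 28.45
tcp_pos: [423.8, -68.5, -23.1]
ee_rot: [0.0, 0.763, 0.647, 0.0]
ft_force: [0.2, -0.8, 0.9]
gripper_width: -0.2
```

Emit:
apply_moves([
  [[2, 0, 0, 0], [4, 0, 0, 0], [6, 0, 0, 0], [8, 0, 0, 0], [10, 0, 0, 0], [12, 0, 0, 0], [14, 0, 0, 0], [16, 0, 0, 0], [18, 0, 0, 0], [20, 0, 0, 0]],
])

```text
time: 29.28
tcp_pos: [426.8, -48.8, -23.3]
ee_rot: [0.0, 0.763, 0.647, -0.0]
ft_force: [-1.6, -5.2, 0.1]
gripper_width: 0.1
```

```bash
python3 -c "
from h import *
where()"
```

```text
t 29.28 tcp [426.8 -48.8 -23.3] fix [  0.1 -59.5] yaw 1.4069 F world [-1.6 -5.2  0.1] F fix [-0.7 -5.4] w 0.1
```

Emit:
apply_moves([
  [[1, 0, 0, 0], [2, 0, 0, 0], [3, 0, 0, 0], [4, 0, 0, 0], [5, 0, 0, 0], [6, 0, 0, 0], [7, 0, 0, 0], [8, 0, 0, 0], [8.5, 0, 0, 0], [8.5, 0, 0, 0]],
])

```text
time: 30.12
tcp_pos: [428.1, -41.0, -23.3]
ee_rot: [0.0, 0.763, 0.647, -0.001]
ft_force: [-2.2, -3.9, -0.0]
gripper_width: 0.1
```

```bash
python3 -c "
from h import *
where()"
```

```text
t 30.12 tcp [428.1 -41.  -23.3] fix [  0.1 -51.5] yaw 1.4068 F world [-2.2 -3.9 -0. ] F fix [-1.5 -4.2] w 0.1
```

Emit:
apply_moves([
  [[0.2, 0, 0, 0], [0.4, 0, 0, 0], [0.6, 0, 0, 0], [0.8, 0, 0, 0], [1, 0, 0, 0], [1.2, 0, 0, 0], [1.4, 0, 0, 0], [1.6, 0, 0, 0], [1.6, 0, 0, 0], [1.6, 0, 0, 0]],
])

```text
time: 30.95
tcp_pos: [428.4, -39.3, -23.3]
ee_rot: [0.0, 0.763, 0.647, -0.001]
ft_force: [-0.8, -4.9, 0.7]
gripper_width: -0.2
```

```bash
python3 -c "
from h import *
where()"
```

```text
t 30.95 tcp [428.4 -39.3 -23.3] fix [  0.1 -49.9] yaw 1.4067 F world [-0.8 -4.9  0.7] F fix [ 0.1 -4.9] w -0.2
```

Sliding friction is about 4 to 5 N and the fence has not been reached yet.

Emit:
apply_moves([
  [[0.2, 0, 0, 0], [0.4, 0, 0, 0], [0.6, 0, 0, 0], [0.8, 0, 0, 0], [1, 0, 0, 0], [1.2, 0, 0, 0], [1.4, 0, 0, 0], [1.6, 0, 0, 0], [1.6, 0, 0, 0], [1.6, 0, 0, 0]],
])

```text
time: 31.78
tcp_pos: [428.7, -37.7, -23.3]
ee_rot: [0.0, 0.763, 0.647, -0.001]
ft_force: [-1.0, -4.3, -0.1]
gripper_width: -0.4
```

Emit:
apply_moves([
  [[0.2, 0, 0, 0], [0.4, 0, 0, 0], [0.6, 0, 0, 0], [0.8, 0, 0, 0], [1, 0, 0, 0], [1.2, 0, 0, 0], [1.2, 0, 0, 0], [1.2, 0, 0, 0], [1.2, 0, 0, 0], [1.2, 0, 0, 0]],
])

```text
time: 32.62
tcp_pos: [428.7, -37.6, -23.3]
ee_rot: [0.001, 0.763, 0.647, -0.001]
ft_force: [-2.1, -9.0, -0.3]
gripper_width: -0.0
```

```bash
python3 -c "
from h import *
where()"
```

```text
t 32.62 tcp [428.7 -37.6 -23.3] fix [  0.1 -48.1] yaw 1.4071 F world [-2.1 -9.  -0.3] F fix [-0.6 -9.2] w -0.0
```

The fence has been reached: the TCP stopped at y=-48.1 while the force rises. I'll add a little push.

Emit:
apply_moves([
  [[0.2, 0, 0, 0], [0.4, 0, 0, 0], [0.6, 0, 0, 0], [0.8, 0, 0, 0], [0.8, 0, 0, 0], [0.8, 0, 0, 0], [0.8, 0, 0, 0], [0.8, 0, 0, 0], [0.8, 0, 0, 0], [0.8, 0, 0, 0]],
])

```text
time: 33.45
tcp_pos: [428.7, -37.6, -23.2]
ee_rot: [0.002, 0.762, 0.647, -0.002]
ft_force: [-3.1, -12.0, -0.3]
gripper_width: 0.1
```

Run:
```python
from h import *
where()
F=[]
b=manip.camera("scene");F.append(manip.state()["ft_force"]);t=manip.camera("top");F.append(manip.state()["ft_force"])
for _ in range(4): manip.camera("top");F.append(manip.state()["ft_force"])
print(np.round(np.array(F)[:,:2]@Rf,1).tolist())
p=(280,232)
A=cv2.resize(b[185:285,230:330,::-1],(400,400),interpolation=cv2.INTER_CUBIC)
B=cv2.resize(t[170:260,212:302,::-1],(400,400),interpolation=cv2.INTER_CUBIC)
cv2.imwrite("pics/end.png",np.hstack([A,B]))
```

```text
t 33.45 tcp [428.7 -37.6 -23.2] fix [  0.1 -48.1] yaw 1.4075 F world [ -3.1 -12.   -0.3] F fix [ -1.1 -12.3] w 0.1
[[-2.1, -12.5], [-1.6, -12.4], [-0.8, -12.6], [-1.4, -11.8], [-0.4, -11.6], [-1.5, -11.5]]
```

View pics/end.png

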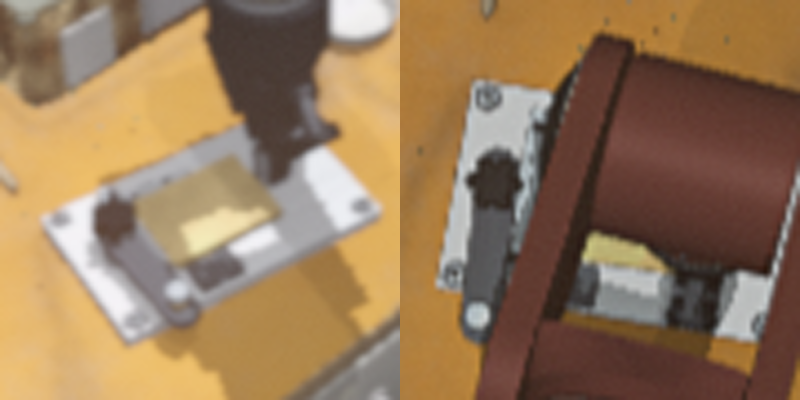

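The picture shows the block in the corner against the fence and the strap swung aside toward the robot. The push holds at about 12 N, so I'm handing in.

```bash
python3 -c "
from h import *
manip.close_job();where()"
```

```text
the job is handed in; nothing more can be done
the job is handed in; nothing more can be done
```

The block is seated in the fixture corner, the strap is swung aside, and the arm was still pushing steadily when I handed the job in at about 34 s. No verdict is reported.

- **Strap:** it stands at about -1.5 rad, toward the robot. The first sweep missed it because the shut fingertips sit about 38 mm higher than the reported TCP. I found this by touching down on the plate with about 20 N, then repeated the sweep.
- **Block:** I gripped it at its rear end, laid it on the plate and slid it in past the plunger. I then let go and pushed it home with shut fingers, at no more than about 12 N. It stopped within about 1 mm of where I expected the fence contact. Its squareness was last measured 11 mm before the fence. The final picture shows it against the fence, but the arm hid most of the top view, so the rail contact was not measured there.
- **Push:** the final push read 11.5 to 12.6 N. Subtracting your figure of 1 to 4 N for friction and the plunger, the fence should feel about 8 to 11 N.
- **Bystanders:** the moves kept clear of the dish, marker and pliers. I did not measure their positions again at the end.

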